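# Shift the gel rocker's gated lever into third gear and start it

## Robot

A 7-joint arm with a two-finger parallel gripper is mounted at the origin on a cart in front of the work surface, level with it; the furniture and walls round the work are solid. World frame = base frame: x ahead of the robot, y to its left, z up, the work surface at z = 0. Lengths are in m, angles in rad, forces in N, time in s.
With the tool pointing down it reaches from about 0.425 to 0.925 m from the base axis. Payload 6.8 kg.
Tool frame: the origin (TCP) lies between the finger pads; the fingertips stand 14 mm ahead of it and the grasp point (between the pads) lies 5 mm behind it; z points along the fingers, y is the direction in which the jaws open and shut (so a half turn about z gives the same grasp; the last joint's range is limited). The gripper opens to 85 mm and grips with 20 to 120 N. Pads are 22 mm wide; open, the fingers measure 114 mm over their backs; the gripper's body (76 mm by 85 mm) begins 54 mm behind the grasp point. The pads swing forward as they close: fully open they stand 13 mm farther back than shut.
Start: joints at [1.071, 0.477, 0.022, 1.555, -0.011, 1.109, -0.083], TCP at [0.258, -0.624, 0.245] pointing down, gripper open.
Joint ranges: [-2.96, 2.96], [-0.34, 2.1], [-1.41, 1.46], [0.24, 2.44], [-1.37, 4.51], [0.17, 1.92], [-2.96, 2.96]. Speed limits (rad/s): [2.39, 2.39, 3.14, 3.14, 3.14, 3.14, 3.14].

## Interface

Orientations are given as a unit quaternion [w, x, y, z].
In Python, from station import bot gives the robot as it stands.
- The arm moves only by the shell command python3 -m crank 'ROWS' [FORCE]. ROWS is JSON, a list of rows, each a list of 3 entries, a list of its own where there are three numbers: the shift along the tool's x, y, z in m, then the turn, a rotation vector about the tool's x, y, z in degrees, then the finger opening in m, from 0 to 0.0854. A call has 1 to 10 rows; each row shifts and turns the commanded pose from where the row before left it, along the tool's axes as they then stand; what a row does not reach is not made up. A row lasts 1/8 s, in which the tool goes at most 62.5 mm and 10.7 degrees, less where a joint would pass 70% of its speed; a pose out of reach is approached as far as the arm can. A call is refused whole if a number of a shift passes 0.0625 or a number of a turn 10.7, either way. A call with a gripper value outside its range is refused whole. The fingers move at their own pace and stop on an object; FORCE is the grip in N (left out, the last holds). Time passes only in rows, so rows that do not move let the fingers close. It gives the time, the measured TCP pose, the force and the opening at its end, in the units of the state.
- bot.get_obs(): the state, without advancing time (a new reading comes with each control period).
- bot.read_camera(name): name is "scene" or "top" or "wrist"; returns (picture, depth): 384x512x3 uint8, red, green, blue; 384x512 float32, m along the optical axis (not along the pixel's ray), 0 where there is no reading.
- bot.calibration(name): a dict with "fx", "fy", "cx", "cy" (pixels), "D" ([k1, k2, p1, p2, k3] as OpenCV has them; the pictures are not rectified), "extrinsics" (4x4, takes a point from camera to world coordinates). Camera axes: x right, y down, z forward; pixel columns grow to the right and rows downward; lengths in m; the calibration is good to about 2 mm. A picture is of the moment at which its call begins: read the wrist's pose just before it. calibration takes no time and is no camera call; for the wrist camera it gives the pose at the moment of the call.
- bot.hand_in(): hands the job in, once; it reports no verdict.
The state is a dict: "t": time; "q": joint angles; "joint_vel": joint speeds; "joint_torque": joint torques, N m; "eef_pos": TCP position; "tool_rot": TCP orientation; "contact_force": force on the tool from outside, world axes, zero at the start; "torque": the same for the moment, N m; "gripper_width": opening from 0.0 (shut) to 1.0 (fully open).
Only numpy, scipy, OpenCV 4.12 (cv2) and the standard library are available. Lean on these libraries where they do the work, as an engineer would, in place of code of your own. Each camera call takes 0.05 s, during which the arm holds its last target.

## Task

The gel-staining rocker must run in third gear. With the fingertips or the outside of the fingers, and without gripping it, push its gear lever out of the left-hand slot to the middle, across to the right, then forward (away from the robot) until it is fully home in the third slot, the far right one of the H-shaped gate; only then press the round start button right down and let go. Pick nothing up, and leave the gel tray and everything else on the bench where it stands.

Things in the scene. Friction and masses are not known exactly. Their poses are not given: they have to be found in the camera images.
- rocker: Gel-staining rocker: white bench machine, fixed, 190 deep, 300 wide. Origin: centre of its underside, on the bench. Its x points to its back (forward, away from the robot), y to its left, z up. Left half (y 2 to 148 mm): grey control deck, 78 mm high, with gate, lever and button. Right half: platform, top at 97 mm, with wire rails 112 mm high, carrying the gel tray.
- gate_centre (a point): Centre of the top face of the 72 x 72 mm steel gate plate, 87 mm above the bench; axes as the rocker's. H-shaped opening: two columns of slots along x, 16 mm left and right of this point, 14 mm wide, joined here by a 14 mm wide cross channel (neutral); the noses between the slots are round and guide the 9 mm stem. Dots on the plate: 1 far left, 2 near left, 3 far right, 4 near right.
- knob (a point): Centre of the lever's black knob, 38 mm across, 39 mm high. From the gate's centre, in the rocker's axes: 31 mm left or right in the columns, 35 mm forward or back when home in a slot; 145 mm above the bench upright, 4 to 9 mm lower when leaning. Starts near left, between home and half-way out. About 3 N moves it; it stays where it is left. It pivots 120 mm below this point.
- shift_fore (a joint): Lever, fore and aft tilt in rad: 0 in neutral, positive forward (away from the robot), about +0.30 at the end of a far slot and -0.30 at the end of a near slot. Crossing from column to column is possible only near 0 (within about 0.04; the rounded noses centre it from up to about 0.1).
- shift_side (a joint): Lever, sideways tilt in rad: 0 upright, positive to the right; about -0.26 in the left column, +0.26 in the right column, each with about 0.04 play.
- start_button_top (a point): Centre of the top face of the round, flat start button, 26 mm across, in a round collar 42 mm across at the front of the control deck, right in front of the gate (at x = -65, y = +75 mm in the rocker's frame); its top stands 100 mm above the bench. It is pressed straight down.
- start_button (a joint): Travel of the start button in m: 0 up, 0.006 right down. It springs up by itself; about 5 N presses it right down.
- gel_tray: Clear loose tray, 180 x 90 x 20 mm, lying on the rocker's platform with its long side along the rocker's x. Origin: centre of its underside. Stays where it is.
- bottle_small: Small loose screw bottle, 48 mm thick, 97 mm high, standing left of the rocker. Origin: centre of its underside. Stays where it is.
- timer: Loose square lab timer, 62 x 62 x 18 mm, lying left of the rocker. Origin: centre of its underside. Stays where it is.
- petri: Loose closed petri dish, 91 mm across, 15 mm high, right of the rocker. Origin: centre of its underside. Stays where it is.
- bottle_buffer: Loose screw bottle, 64 mm thick, 159 mm high, standing behind the rocker beside the big imager. Origin: centre of its underside. Stays where it is.
- tweezers: Loose steel tweezers, 126 x 18 x 10 mm, lying at the front left of the bench. Origin: centre of the underside. Stays where it is.

How it is judged:
On the way, in this order (a step that is already met when the one before it is completed fails the run):
1. the lever has been taken across the neutral channel to the right-hand column (value of joint shift_side above 0.2 rad and value of joint shift_fore below 0.2 rad), for 0.05 s.
2. the lever is fully forward in the third slot (value of joint shift_fore above 0.25 rad and value of joint shift_side above 0.2 rad), for 0.2 s.
3. the start button is pressed right down (value of joint start_button above 0.0045 m), for 0.05 s.
At the end, for the whole second after the job is handed in: The lever rests fully forward in the third (far right) slot, within about 6 mm of its end at the knob; the start button has been pressed down and has come up again; and tray, bottles, timer, dish and tweezers are within 20 mm of where they stood (all of step 2 and value of joint start_button below 0.0015 m and velocity of joint shift_fore between -0.05 and 0.05 rad/s and distance of each of gel_tray, bottle_small, timer, petri, bottle_buffer, tweezers from where it was at the start of the episode below 0.02 m); the robot touches nothing.
It fails at once if the start button is pressed while the lever is not home in the third slot (value of joint start_button above 0.003 m and not (value of joint shift_fore above 0.25 rad and value of joint shift_side above 0.2 rad)).
It fails at once if the knob is gripped: the fingers press on two opposite sides of it at once ((contact force between the fingers and shift_fore_c1 above 1 N and contact force between the fingers and shift_fore_c2 above 1 N) or (contact force between the fingers and shift_fore_c3 above 1 N and contact force between the fingers and shift_fore_c4 above 1 N)).
It fails at once if the gel tray, a bottle, the timer, the petri dish or the tweezers is picked up or shoved away (20 mm) (distance of any of gel_tray, bottle_small, timer, petri, bottle_buffer, tweezers from where it was at the start of the episode above 0.02 m).
It also fails if it takes over 67 s, if anything falls off the work surface, if the arm or the gripper's body presses on something with over 40 N, if the wrist force passes 120 N, or if a joint passes its speed limit or range.

## Working session

There is one attempt and no reset: what is moved stays moved. The work goes in short steps, Python scripts to look and compute and a shell command to move; the robot and the scene stay as the last step left them, time stands still between calls to the robot, and variables do not carry over. Pictures are saved under pics/ and viewed, and the job is handed in when it is done.

```bash
ls; mkdir -p pics; cat > h.py <<'E'
import numpy as np,cv2
from station import bot
def snap(n,f):
    c=bot.calibration(n); p,d=bot.read_camera(n)
    cv2.imwrite(f'pics/{f}.png',p[:,:,::-1]); np.savez(f'{f}.npz',p=p,d=d,**{k:np.array(v) for k,v in c.items()})
    return p,d,c
def load(f): return np.load(f'{f}.npz')
def pts(z):
    h,w=z['d'].shape; u,v=np.meshgrid(np.arange(w),np.arange(h))
    K=np.array([[z['fx'],0,z['cx']],[0,z['fy'],z['cy']],[0,0,1]],float)
    n=cv2.undistortPoints(np.stack([u,v],-1).reshape(-1,1,2).astype(float),K,z['D'].astype(float)).reshape(h,w,2)
    P=np.dstack([n*z['d'][...,None],z['d']]); E=z['extrinsics']
    return P@E[:3,:3].T+E[:3,3]
E
python3 - <<'E'
from h import *
o=bot.get_obs(); print({k:np.round(v,3) for k,v in o.items()})
for n in ('top','scene'): snap(n,n+'0')
E
```

```text
pics
{'t': np.float64(0.0), 'q': array([ 1.071,  0.478,  0.022,  1.556, -0.011,  1.109, -0.083]), 'joint_vel': array([-0.001,  0.002,  0.001, -0.002, -0.   , -0.   ,  0.002]), 'joint_torque': array([ 1.0000e-03, -5.9646e+01,  1.6080e+00, -2.8121e+01,  1.2000e-02,
        9.0000e-03, -0.0000e+00]), 'eef_pos': array([ 0.258, -0.623,  0.244]), 'tool_rot': array([-0.001,  0.981,  0.195, -0.   ]), 'contact_force': array([-0.766, -0.429,  0.331]), 'torque': array([ 0.012,  0.023, -0.028]), 'gripper_width': np.float64(0.996)}
```

View pics/top0.png

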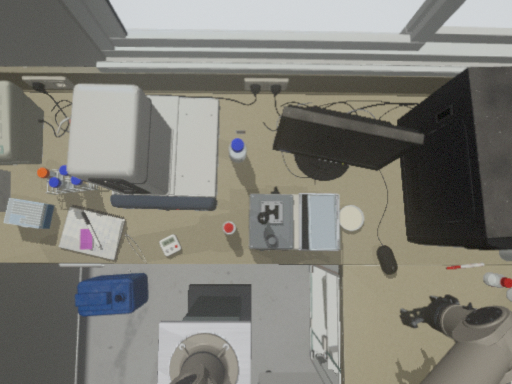

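View pics/scene0.png

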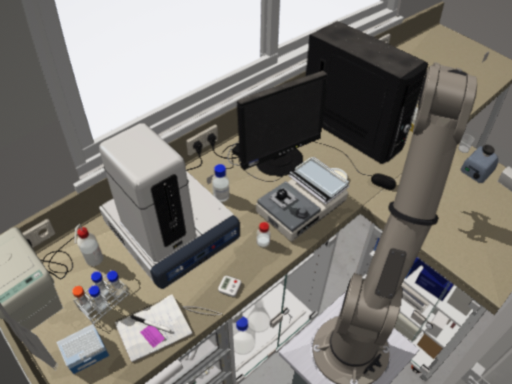

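The top view has the rocker at about px (295,222), with the button near (272,240) and the knob near (264,217). Next I measure them.

```bash
python3 - <<'E'
from h import *
z=load('top0');P=pts(z)
c=z['p'][180:260,235:350][:,:,::-1]
cv2.imwrite('pics/topcrop.png',cv2.resize(c,None,fx=6.5,fy=6.5,interpolation=cv2.INTER_CUBIC))
s=P[180:262,220:350]; 
def rep(n,m):
    q=s[m]; 
    print(n,m.sum(),q.mean(0).round(4)); return q
Z=s[...,2]
deck=rep('deck',(abs(Z-.078)<.005)&(s[...,1]>-.45))
for nm,m in (('all',(Z>.06)&(Z<.13)),('deck',(abs(Z-.078)<.004))):
    q=s[m]; r=cv2.minAreaRect((q[:,:2]*1000).astype(np.float32)); print(nm,r,m.sum())
rep('knob',(Z>.13)&(Z<.16))
# height print
for v in range(186,256,4): print(v,(P[v,244:346:4,2]*1000).astype(int))
print(P[222,295],P[186:255:8,270].round(3))
E
```

```text
deck 1818 [ 0.4978 -0.2276  0.0777]
all ((497.8947448730469, -253.9435577392578), (188.7311248779297, 380.61614990234375), 0.23043040931224823) 4829
deck ((500.0693054199219, -193.66812133789062), (210.3146514892578, 181.68760681152344), 89.5987319946289) 1707
knob 107 [ 0.5065 -0.1946  0.1544]
186 [ 2  0  1  1  1 -1  0  2 21 -1 -2  0  1  2 -2  0  1 -2  2 -2  3  0  0  0
  1  0]
190 [ 2  2 -1  2  2  0 -1  0 32 -1  3  1  2  3 -2 -1  0  3 -2 -2  0 -4  0  4
  0 -2]
194 [ -1   2  79  79  78  77  78  77  78  77  74  74  53  54 107  96  95 116
 110 113 114 114 115  90   0   1]
198 [  0  -1  78  77  77  76  75  76  77  77  78  82  78  56  91  96 103 100
  98  99 100 103 101  94   3   2]
202 [  3  -2  77  78  74  87  85  87  89  87  77  73  82  59  92  99 101 103
 105  99 102 100 100  91  -3   4]
206 [  4  -2  79  77  80  85  78  91  73  85  74  79  78  60  90  95 103 103
 101  96  96 106 102  94  -1   8]
210 [ -2  -3  75  78  79  88  80  74  78  85  75  79  78  64  94  97  99  99
  99 101  99  99  97  93  14  10]
214 [  0   1  77  76 155 159 151  88  77  83  74  81  75  58  91  99  97 102
 1
[... 644 characters left out ...]
 61  90  97  95 101
 104 100  97  97  98 115   0  -1]
242 [  6   0  74  76  73  76  91  98  93  75  76  75  75  57  91  93  96 101
  94  99  97  98  98 118   0  -4]
246 [  2  -4  76  78  79  76  73  85  80  78  77  79  79  57  94  95  98  96
  96  98 100  99  98 116   4   0]
250 [-2  1  0 -1 40  0  0  0  0  1  0  1  0  1  0 95 93 92 92 94 90 91 88 94
  1  0]
254 [ 1  1  0  0 -3  0  1  1 -1 -3  2  5  0  0 -1 -1 -5  0  2  0 -2 -2  6 -1
  1  1]
[ 0.49641991 -0.30763311  0.06003653] [[ 0.628 -0.228 -0.005]
 [ 0.589 -0.221  0.077]
 [ 0.562 -0.221  0.086]
 [ 0.535 -0.221  0.082]
 [ 0.508 -0.22   0.089]
 [ 0.482 -0.221  0.08 ]
 [ 0.455 -0.222  0.075]
 [ 0.43  -0.22   0.102]
 [ 0.399 -0.227  0.004]]
```

View pics/topcrop.png

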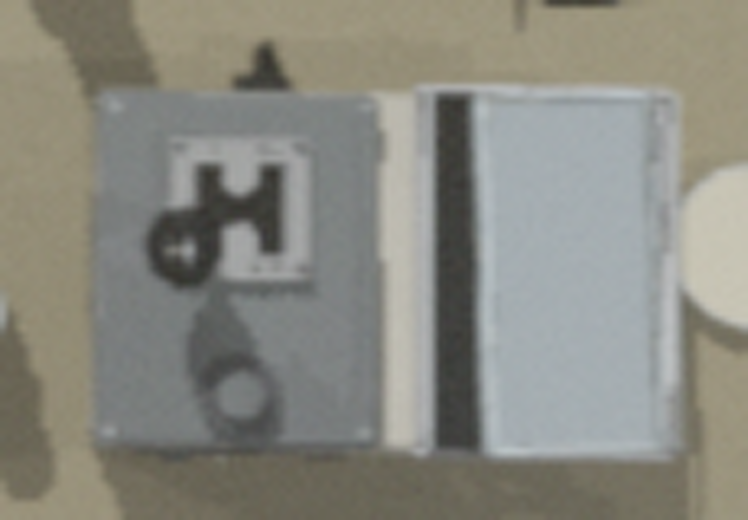

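```bash
cat >> h.py <<'E'
def ray(z,u,v,h):
    K=np.array([[z['fx'],0,z['cx']],[0,z['fy'],z['cy']],[0,0,1]],float)
    n=cv2.undistortPoints(np.array([[[u,v]]],float),K,z['D'].astype(float)).ravel()
    E=z['extrinsics'];r=E[:3,:3]@np.array([n[0],n[1],1]);o=E[:3,3]
    return o+r*(h-o[2])/r[2]
E
python3 - <<'E'
from h import *
z=load('top0')
f=lambda u,v,h:ray(z,(u+.5)/6.5-.5+235,(v+.5)/6.5-.5+180,h)
for n,u,v,h in [('gate',241,211,.087),('button',240,393,.1),('knobtop',182,246,.157),('s1',115,105,.078),('s2',365,105,.078),('s3',112,432,.078),('s4',362,435,.078),('pc1',172,137,.087),('pc2',312,140,.087),('pc4',310,283,.087),('far right slot',272,172,.087),('collar/ tray UL',485,100,.117),('traysw',495,445,.117)]:
    print(n,f(u,v,h).round(4))
P=pts(z); 
# deck edges by depth
for rows in (slice(196,246),):
    L=[];
    for v in range(196,247):
        for u in range(240,262):
            if P[v,u,2]>.06: L.append(P[v,u,:2]);break
    L=np.array(L);print('left edge',np.polyfit(L[:,0],L[:,1],1),L[:,1].mean())
L=[];T=[]
for u in range(256,290):
    c=P[185:255,u];k=np.where(c[:,2]>.065)[0];L.append(c[k[-1],:2]);T.append(c[k[0],:2])
for a in (L,T):
    a=np.array(a);print(np.polyfit(a[:,1],a[:,0],1),np.median(a[:,0]))
E
```

```text
gate [ 0.5281 -0.2261  0.087 ]
button [ 0.4359 -0.2246  0.1   ]
knobtop [ 0.5069 -0.1922  0.157 ]
s1 [ 0.583  -0.1616  0.078 ]
s2 [ 0.5841 -0.2912  0.078 ]
s3 [ 0.4154 -0.161   0.078 ]
s4 [ 0.4146 -0.2887  0.078 ]
pc1 [ 0.5658 -0.1907  0.087 ]
pc2 [ 0.5648 -0.2626  0.087 ]
pc4 [ 0.4916 -0.2613  0.087 ]
far right slot [ 0.5482 -0.242   0.087 ]
collar/ tray UL [ 0.5829 -0.3463  0.117 ]
traysw [ 0.4115 -0.3494  0.117 ]
left edge [-0.02522631 -0.14109257] -0.15361569811893866
[0.18331585 0.45368176] 0.4093745972562979
[-0.27031211  0.52444487] 0.589514592149781
```

```bash
python3 -m crank '[[[0,0,0],[0,0,7.5],0],[[0,0,0],[0,0,7.5],0],[[0,0,0],[0,0,7.5],0],[[0,0,0],[0,0,0],0],[[0,0,0],[0,0,0],0],[[0,0,0],[0,0,0],0]]' 20; python3 - <<'E'
from h import *
from scipy.spatial.transform import Rotation as R
o=bot.get_obs(); q=o['tool_rot']; print(R.from_quat(q[[1,2,3,0]]).as_matrix().round(4),o['gripper_width'],o['eef_pos'])
E
```

```text
t: 0.85
eef_pos: [0.2577, -0.6238, 0.2452]
tool_rot: [-0.0, 1.0, 0.0, 0.0]
contact_force: [0.3, 0.8, -0.7]
gripper_width: -0.001
[[ 1.e+00  4.e-04  0.e+00]
 [ 4.e-04 -1.e+00  1.e-04]
 [ 0.e+00 -1.e-04 -1.e+00]] -0.0006707495820297172 [ 0.25769954 -0.62383996  0.24522175]
```

```bash
python3 -m crank '[[[0.0215,-0.053,0],[0,0,0],0],[[0.0215,-0.053,0],[0,0,0],0],[[0.0215,-0.053,0],[0,0,0],0],[[0.0215,-0.053,0],[0,0,0],0],[[0.0215,-0.053,0],[0,0,0],0],[[0.0215,-0.053,0],[0,0,0],0],[[0.0215,-0.053,0],[0,0,0],0],[[0.0215,-0.053,0],[0,0,0],0],[[0,0,0],[0,0,0],0],[[0,0,0],[0,0,0],0]]'; python3 - <<'E'
from h import *
snap('wrist','w1'); snap('scene','s1')
z=load('w1');P=pts(z)
m=(P[...,2]>.125)&(P[...,2]<.2)&(P[...,0]>.45)&(abs(P[...,1]+.2)<.06)
q=P[m];print(m.sum(),q.mean(0),q.min(0),q.max(0))
E
```

```text
t: 2.1
eef_pos: [0.43, -0.2005, 0.2454]
tool_rot: [0.0, 1.0, -0.0, 0.0]
contact_force: [0.1, -0.2, -0.2]
gripper_width: -0.004
2402 [ 0.50823231 -0.19446133  0.15469888] [ 0.48869982 -0.21359236  0.14116984] [ 0.5273689  -0.17513285  0.16086307]
```

View pics/w1.png

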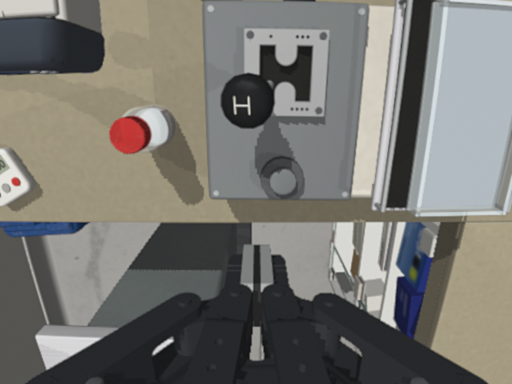

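View pics/s1.png

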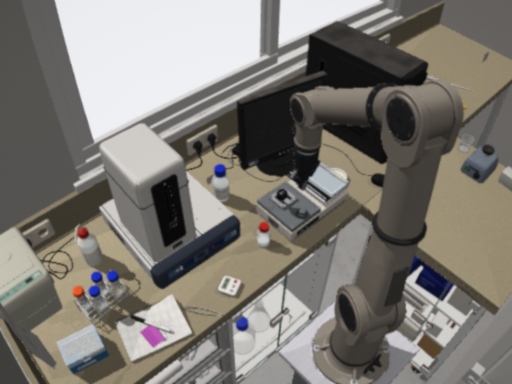

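The wrist view shows the knob at (247,101), the gate plate centred near (287,73) and the button at (283,181). I'll refine the gate and button from this view.

```bash
python3 - <<'E'
from h import *
z=load('w1')
for n,u,v,h in [('pTL',245,30,.087),('pTR',330,30,.087),('pBR',326,116,.087),('Hcentre',286,74,.087),('button',283,181,.1),('dTL',211,8,.078),('dTR',362,12,.078),('dBL',215,193,.078),('dBR',346,194,.078)]: print(n,ray(z,u,v,h).round(4))
P=pts(z)
# fingers in camera
f=P[240:350,225:290].reshape(-1,3); f=f[(f[:,2]>.2)&(f[:,2]<.3)]; print(f.min(0),f.max(0))
i=P[240:300,240:275].reshape(-1,3); i=i[(i[:,2]>.22)&(i[:,2]<.26)];print(i.min(0),i.max(0))
E
```

```text
pTL [ 0.5643 -0.1913  0.087 ]
pTR [ 0.5648 -0.263   0.087 ]
pBR [ 0.4934 -0.2639  0.087 ]
Hcentre [ 0.529  -0.2267  0.087 ]
button [ 0.4359 -0.2254  0.1   ]
dTL [ 0.5836 -0.162   0.078 ]
dTR [ 0.5815 -0.292   0.078 ]
dBL [ 0.417  -0.1593  0.078 ]
dBR [ 0.4161 -0.2916  0.078 ]
[ 0.41836644 -0.21487891  0.23392809] [ 0.44839118 -0.18748345  0.29999583]
[ 0.43631352 -0.20975985  0.23392809] [ 0.44241462 -0.1929579   0.25999367]
```

```bash
python3 -m crank '[[[0.005,-0.0065,0.03],[0,0,0],0],[[0.005,0,0.03],[0,0,0],0],[[0.005,0,0.03],[0,0,0],0],[[0.005,0,0.012],[0,0,0],0],[[0.005,0,0],[0,0,0],0],[[0,0,0],[0,0,0],0]]'; python3 -m crank '[[[0.008,0,0],[0,0,0],0],[[0.008,0,0],[0,0,0],0],[[0.007,0,0],[0,0,0],0],[[0.007,0,0],[0,0,0],0],[[0.006,0,0],[0,0,0],0],[[0.003,0,0],[0,0,0],0],[[0,0,0],[0,0,0],0],[[0,0,0],[0,0,0],0]]'; cat >> h.py <<'E'
def knob(f):
    snap('wrist',f);z=load(f);P=pts(z)
    m=(P[...,2]>.13)&(P[...,2]<.175)&(P[...,0]>.47)&(P[...,0]<.62)&(P[...,1]<-.15)&(P[...,1]>-.3)&(z['p'].max(-1)<75)
    q=P[m];print('knob',m.sum(),q.mean(0).round(4),np.percentile(q,1,axis=0).round(4),np.percentile(q,99,axis=0).round(4))
E
python3 -c "
from h import *
knob('w2')"
```

```text
t: 2.95
eef_pos: [0.4562, -0.1941, 0.1444]
tool_rot: [0.0, 1.0, -0.001, 0.001]
contact_force: [0.4, -0.3, 0.7]
gripper_width: -0.001
t: 3.95
eef_pos: [0.4942, -0.1935, 0.1432]
tool_rot: [-0.0, 1.0, -0.0, 0.0]
contact_force: [-1.6, -0.6, -0.2]
gripper_width: -0.0
knob 7861 [ 0.5221 -0.1944  0.1579] [ 0.4892 -0.2128  0.1407] [ 0.5435 -0.1757  0.1747]
```

View pics/w2.png

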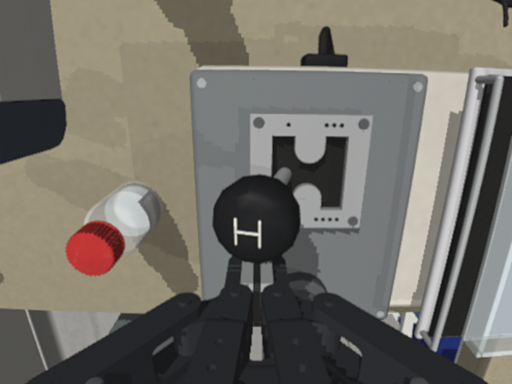

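The knob is at about x = 0.5245, and neutral is 0.529, so I'll push 4 mm more. Then I'll back off and go round to the left side.

```bash
python3 -m crank '[[[0.0025,0,0],[0,0,0],0],[[0.002,0,0],[0,0,0],0],[[0,0,0],[0,0,0],0],[[0,0,0],[0,0,0],0],[[-0.02,0,0],[0,0,0],0],[[-0.02,0,0],[0,0,0],0],[[0,0,-0.05],[0,0,0],0],[[0,0,-0.03],[0,0,0],0],[[0,0,0],[0,0,0],0],[[0,0,0],[0,0,0],0]]'
python3 -c "
from h import *
knob('w3')"
```

```text
t: 5.25
eef_pos: [0.4585, -0.1935, 0.2228]
tool_rot: [-0.0, 1.0, -0.0, -0.0]
contact_force: [-0.2, -0.3, 0.3]
gripper_width: -0.0
knob 2646 [ 0.5299 -0.1943  0.1568] [ 0.5119 -0.2118  0.1478] [ 0.5464 -0.1767  0.1615]
```

View pics/w3.png

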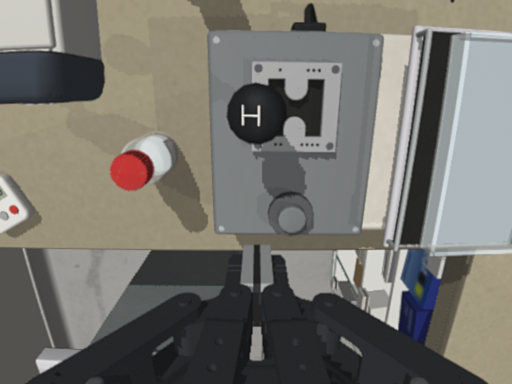

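Lever in neutral (knob 0.5295, -0.194). Going to its left side.

```bash
python3 -m crank '[[[0.02,-0.03,0],[0,0,0],0],[[0.03,-0.0235,0],[0,0,0],0],[[0.0205,0,0],[0,0,0],0],[[0,0,0.04],[0,0,0],0],[[0,0,0.04],[0,0,0],0],[[0,0,0],[0,0,0],0],[[0,0,0],[0,0,0],0]]'; python3 -m crank '[[[0,0.01,0],[0,0,0],0],[[0,0.01,0],[0,0,0],0],[[0,0.01,0],[0,0,0],0],[[0,0.01,0],[0,0,0],0],[[0,0.01,0],[0,0,0],0],[[0,0.01,0],[0,0,0],0],[[0,0.01,0],[0,0,0],0],[[0,0.005,0],[0,0,0],0],[[0,0,0],[0,0,0],0],[[0,0,0],[0,0,0],0]]'
python3 -c "
from h import *
knob('w4')"
```

```text
t: 6.18
eef_pos: [0.5297, -0.1401, 0.1439]
tool_rot: [-0.0, 1.0, -0.0, 0.0]
contact_force: [0.7, 0.3, 0.5]
gripper_width: -0.005
t: 7.42
eef_pos: [0.5288, -0.2155, 0.143]
tool_rot: [0.0, 1.0, -0.001, -0.0]
contact_force: [0.5, 0.4, 0.0]
gripper_width: -0.001
knob 6652 [ 0.5382 -0.2369  0.1569] [ 0.5215 -0.2674  0.1347] [ 0.5476 -0.1969  0.1748]
```

View pics/w4.png

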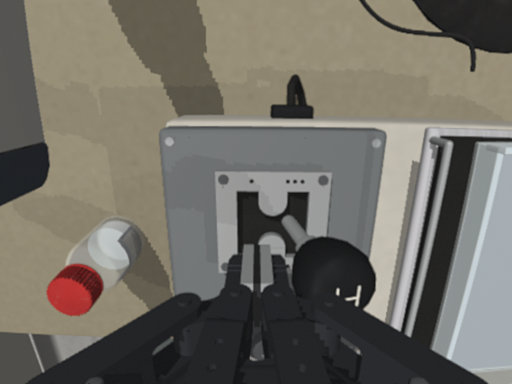

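```bash
python3 -m crank '[[[0,0.004,0],[0,0,0],0],[[0,0.003,0],[0,0,0],0],[[0,0,0],[0,0,0],0],[[0,0,0],[0,0,0],0]]';  python3 -c "
from h import *
knob('w5')"; python3 -m crank '[[[0,-0.015,0],[0,0,0],0],[[0,-0.015,0],[0,0,0],0],[[0,0,-0.04],[0,0,0],0],[[0,0,-0.04],[0,0,0],0],[[-0.04,0,0],[0,0,0],0],[[-0.035,0,0],[0,0,0],0],[[0,0,0],[0,0,0],0],[[0,0,0],[0,0,0],0]]'
python3 -c "
from h import *
knob('w6')"
```

```text
t: 7.98
eef_pos: [0.5291, -0.2222, 0.1433]
tool_rot: [0.0, 1.0, -0.0, -0.0]
contact_force: [-0.8, 0.7, -0.9]
gripper_width: -0.003
knob 6495 [ 0.5382 -0.2431  0.1559] [ 0.5222 -0.2732  0.1336] [ 0.5476 -0.2043  0.1748]
t: 9.02
eef_pos: [0.455, -0.1914, 0.2237]
tool_rot: [0.0, 1.0, 0.0, 0.001]
contact_force: [0.0, 0.3, -0.5]
gripper_width: -0.001
knob 2714 [ 0.5293 -0.2533  0.1559] [ 0.5112 -0.2729  0.1393] [ 0.546  -0.2385  0.1614]
```

View pics/w6.png

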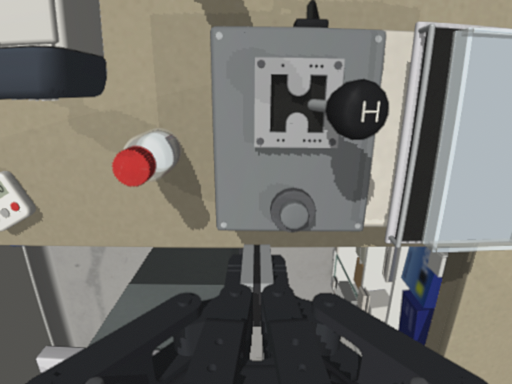

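```bash
python3 -m crank '[[[0,0.035,0],[0,0,0],0],[[0,0.0305,0],[0,0,0],0],[[0,0,0.04],[0,0,0],0],[[0,0,0.042],[0,0,0],0],[[0.015,0,0],[0,0,0],0],[[0.01,0,0],[0,0,0],0],[[0,0,0],[0,0,0],0]]'; python3 -m crank '[[[0.01,0,0],[0,0,0],0],[[0.008,0,0],[0,0,0],0],[[0.008,0,0],[0,0,0],0],[[0.008,0,0],[0,0,0],0],[[0.008,0,0],[0,0,0],0],[[0.006,0,0],[0,0,0],0],[[0.004,0,0],[0,0,0],0],[[0,0,0],[0,0,0],0],[[0,0,0],[0,0,0],0]]'
python3 -c "
from h import *
knob('w7')"
```

```text
t: 9.95
eef_pos: [0.482, -0.2576, 0.1431]
tool_rot: [0.001, 1.0, 0.0, 0.002]
contact_force: [-0.2, 0.3, -0.4]
gripper_width: -0.003
t: 11.08
eef_pos: [0.5311, -0.2574, 0.1412]
tool_rot: [-0.0, 1.0, -0.0, -0.0]
contact_force: [-2.5, 0.0, -0.1]
gripper_width: 0.001
knob 8558 [ 0.5582 -0.2574  0.1553] [ 0.5243 -0.2785  0.1368] [ 0.5832 -0.2374  0.1747]
```

View pics/w7.png

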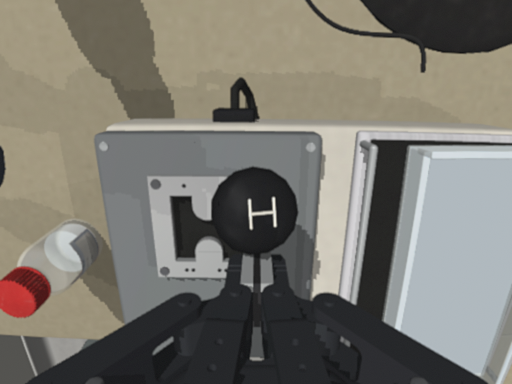

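```bash
python3 -m crank '[[[0.003,0,0],[0,0,0],0],[[0,0,0],[0,0,0],0],[[0,0,0],[0,0,0],0]]'; python3 -m crank '[[[0.003,0,0],[0,0,0],0],[[0,0,0],[0,0,0],0],[[0,0,0],[0,0,0],0]]'
```

```text
t: 11.5
eef_pos: [0.5326, -0.2574, 0.141]
tool_rot: [-0.0, 1.0, -0.001, -0.002]
contact_force: [-6.3, 0.1, 0.7]
gripper_width: -0.002
t: 11.88
eef_pos: [0.5336, -0.2575, 0.1408]
tool_rot: [-0.001, 1.0, -0.001, -0.004]
contact_force: [-11.8, 0.4, 5.1]
gripper_width: 0.002
```

The force climbed to 11.8 N with about 1 mm of motion, so the lever is against its end stop. Backing off to look.

```bash
python3 -m crank '[[[-0.02,0,0],[0,0,0],0],[[-0.03,0,0],[0,0,0],0],[[-0.03,0,-0.03],[0,0,0],0],[[0,0,-0.04],[0,0,0],0],[[0,-0.0315,0],[0,0,0],0],[[-0.02,0,0],[0,0,0],0],[[0,0,0],[0,0,0],0],[[0,0,0],[0,0,0],0]]'
python3 -c "
from h import *
knob('w8')"
```

```text
t: 12.88
eef_pos: [0.4383, -0.2263, 0.2118]
tool_rot: [0.0, 1.0, -0.001, 0.001]
contact_force: [0.6, 0.6, 0.5]
gripper_width: 0.001
knob 2740 [ 0.5593 -0.2541  0.1507] [ 0.5477 -0.2734  0.1327] [ 0.571  -0.2379  0.157 ]
```

View pics/w8.png

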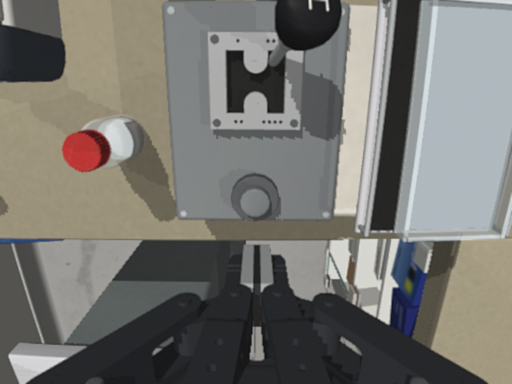

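Knob rear edge moved 36 mm forward (0.30 rad) and y stayed about 0.25 rad to the right: home. Now the button.

```bash
python3 -m crank '[[[-0.002,-0.0005,0.04],[0,0,0],0],[[0,0,0.035],[0,0,0],0],[[0,0,0.015],[0,0,0],0],[[0,0,0],[0,0,0],0],[[0,0,0],[0,0,0],0]]';python3 -m crank '[[[0,0,0.008],[0,0,0],0],[[0,0,0.004],[0,0,0],0],[[0,0,0],[0,0,0],0],[[0,0,0],[0,0,0],0]]'
```

```text
t: 13.55
eef_pos: [0.4362, -0.2259, 0.1224]
tool_rot: [0.0, 1.0, -0.001, 0.001]
contact_force: [-0.1, -0.9, -0.7]
gripper_width: -0.001
t: 14.05
eef_pos: [0.436, -0.2259, 0.1099]
tool_rot: [0.0, 1.0, -0.0, 0.001]
contact_force: [1.6, -1.2, 5.3]
gripper_width: 0.0
```

```bash
python3 -m crank '[[[0,0,0.003],[0,0,0],0],[[0,0,0],[0,0,0],0],[[0,0,0],[0,0,0],0]]';python3 -m crank '[[[0,0,0.003],[0,0,0],0],[[0,0,0],[0,0,0],0],[[0,0,0],[0,0,0],0]]'
```

```text
t: 14.42
eef_pos: [0.4361, -0.2259, 0.1079]
tool_rot: [0.0, 1.0, -0.001, 0.001]
contact_force: [-1.5, 0.8, 18.9]
gripper_width: 0.001
t: 14.8
eef_pos: [0.4363, -0.226, 0.1073]
tool_rot: [0.001, 1.0, -0.001, 0.001]
contact_force: [-9.9, 4.1, 48.0]
gripper_width: -0.001
```

The force shot up with the tip at about z = 0.094, which is the button's bottom stop. Releasing.

```bash
python3 -m crank '[[[0,0,-0.02],[0,0,0],0],[[0,0,-0.04],[0,0,0],0],[[0,0,-0.06],[0,0,0],0],[[0,0,-0.03],[0,0,0],0],[[0.02,0.02,0],[0,0,0],0],[[0,0,0],[0,0,0],0],[[0,0,0],[0,0,0],0],[[0,0,0],[0,0,0],0]]'
python3 -c "
from h import *
knob('w9'); snap('top','t9'); snap('scene','s9')
z=load('w9');P=pts(z)
m=np.hypot(P[...,0]-.436,P[...,1]+.2255)<.009
print('button z',np.median(P[...,2][m]),m.sum())"
```

```text
t: 15.8
eef_pos: [0.4542, -0.2448, 0.2526]
tool_rot: [-0.0, 1.0, -0.0, -0.001]
contact_force: [-0.5, 0.5, 0.4]
gripper_width: 0.001
knob 2261 [ 0.565  -0.2555  0.151 ] [ 0.5483 -0.2736  0.1402] [ 0.5836 -0.2386  0.1568]
button z 0.09957531592918206 258
```

View pics/w9.png

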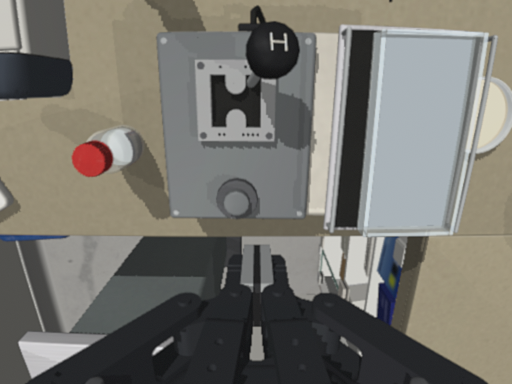

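View pics/t9.png

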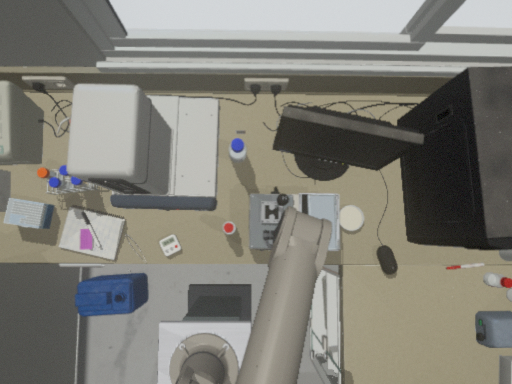

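The knob is home far right at (283,200) in the top view. The button is back up at z = 0.0996 and the other objects look unmoved.

```bash
python3 -c "
from h import *
print(bot.hand_in())"
```

```text
the job is handed in; nothing more can be done
None
```

The rocker is in third gear and the start button has been pressed and released. The job was handed in at about 16 s of the 67 s allowed; no verdict came back.

**What I did:** With the fingers shut, I pushed the lever back to neutral, across to the right, and forward to its end stop. The force rose to about 12 N with almost no further motion, so it was against the stop. I then pressed the button down to its stop, let go and moved clear.

**Last checks:**
- **Lever:** the knob is about 37 mm forward and 29 mm right of the gate centre. That is home in the third slot to within the camera error of about 2 mm.
- **Button:** its top is back at 99.6 mm, against 100 mm when up.
- **Other objects:** the tray, both bottles, dish and timer show no visible movement in the top and wrist views. I did not measure their positions. The tweezers are hard to make out in these views.
- **Robot:** it touches nothing, and the tool force is about 0.

**Possible concern:** the button press peaked at about 48 N on the fingertips. That is under the 120 N wrist limit. It is over the 40 N limit for the arm and gripper body, but only the fingertips were in contact.

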